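# Clamp the new pen-tray divider in the screw clamp

## Task

Gently push the wooden strip along its channel in the desk clamp until its far end is fully home against the column, then turn the T-handle clockwise until the foot has pressed the strip down on its anvil and you feel the screw stiffen, nip it up so that the strip is firmly clamped, and stop there: do not overtighten and dent the wood. Let go of everything, and leave the mug, timer, pen tray and cash box where they are.

Things in the scene. Friction and masses are not known exactly. Their poses are not given: they have to be found in the camera images.
- clamp: Dark iron screw-down clamp bolted to the desk, 165 x 60 mm (ears 110 across), 190 high. Origin: on the desk under the screw's vertical axis; x along the channel to the column. Channel: x -100 to 35, 32 wide, ribs up to z 38. In it two spring rails hold the strip at z 30; a solid anvil hides under it, 1.5 to 6.5 mm lower, never set alike. Overhead arm and nut (36 across): z 92 to 124.
- column: The clamp's upright iron column, 30 x 40 x 90 mm, standing on the bed's far end; its face towards the screw is the stop for the strip. Origin: foot of that face, 35 mm beyond the screw's axis; axes as the clamp's.
- stop_face (a point): Foot of the column's stop face, 30 mm above the desk in the middle of the channel; x points into the column, so the strip's far end is home at x = 0.
- strip: Loose wooden strip, 160 x 30 x 18 mm, about 60 g, lying along the channel on the spring rails, its near end hanging out over the clamp's open end. It starts 18 to 43 mm short of the column. Origin: centre of its underside; x along its length, towards the column. It is soft wood: a hard shove or too much clamping spoils it.
- strip_far_end (a point): Centre of the strip's end face nearest the column (80 mm along x from its middle, 9 mm above its underside).
- strip_near_end (a point): Centre of the strip's other end face, the one to push on; when the strip is home it is 125 mm before the screw's axis, 25 mm beyond the bed's open end, 39 mm above the desk.
- foot: Round steel foot, 24 mm across, 12 high, under the screw; it does not turn. Origin: centre of its underside, 2 to 5 mm above the strip's top at the start. Going down it first presses the strip down on its spring rails (only 4 to 8 N, not clamped yet) until the strip seats on the anvil; from there the force grows about 100 N per rad of handle turn. 40 to 90 N clamps the strip well; more dents it.
- t_bar (a point): Middle of the steel T-handle's cross bar, on the screw's axis, 179 to 182 mm above the desk at first; bar 12 mm thick, 80 long, 16 mm end balls; x along the bar. Clockwise from above closes and lowers handle and foot 3 mm per rad. It turns freely against a steady 0.35 N m and stays where left; once the strip seats, torque rises about 0.3 N m per rad. Firm: 0.12 to 0.24 N m above free turning.
- mug: Black ceramic mug, 80 mm across, 95 mm high, with a handle; leave alone. Origin: centre of its underside.
- timer: Blue plastic timer dial, 72 mm across, 44 mm high; leave alone. Origin: centre of its underside.
- pen_tray: Open wooden pen tray with pens, 100 x 220 x 35 mm; leave alone. Origin: centre of its underside.
- cash_box: Grey plastic cash box with a hinged lid, 120 x 160 mm, about 110 mm high with its knob; leave alone. Origin: centre of its underside.
Not all that is in view belongs to the job. Of the things like the strip, leave any that is orange or purple; of the rest the larger one is meant.

How it is judged:
By the outcome, as a careful person would: the job done as asked, in the order asked, and still so for the second after the job is handed in, with the robot touching nothing.
It also fails if it takes over 70 s, if anything falls off the work surface, if the arm or the gripper's body presses on something with over 40 N, if the wrist force passes 120 N, or if a joint passes its speed limit or range.

## Robot

A 7-joint arm with a two-finger parallel gripper is mounted at the origin on the work surface. World frame = base frame: x ahead of the robot, y to its left, z up, the work surface at z = 0. Lengths are in m, angles in rad, forces in N, time in s.
With the tool pointing down it reaches from about 0.425 to 0.875 m from the base axis. Payload 8.4 kg.
Tool frame: the origin (TCP) lies where the fingers leave the gripper's body, on its centre line; the fingertips stand 70 mm ahead of it and the grasp point (between the pads) lies 51 mm ahead of it; z points along the fingers, y is the line along which they close (so a half turn about z gives the same grasp; the last joint's range is limited). The gripper opens to 87 mm and grips with 3 to 60 N. Pads are 19 mm wide; open, the fingers measure 117 mm over their backs; the gripper's body (75 mm by 190 mm) begins 51 mm behind the grasp point.
Start: joints at [-1.208, 0.333, 0.04, 1.465, -0.013, 1.343, -0.059], TCP at [0.29, 0.582, 0.292] pointing down, gripper open.
Joint ranges: [-2.58, 2.58], [-0.38, 2.09], [-1.3, 1.39], [0.25, 2.4], [-1.5, 4.64], [0.08, 2.09], [-2.65, 2.65]. Speed limits (rad/s): [2.22, 2.22, 2.79, 2.79, 3.14, 3.14, 3.14].

## Interface

Orientations are given as a 3x3 rotation matrix whose columns are the frame's x, y, z axes.
In Python, from workcell import bot, planner, telemetry, imaging, order gives the robot as it stands. Calls block until the motion is done:
- bot.move_pose(position, orientation): joint-space move of the TCP to a pose.
- bot.move_l(position, ori=None, feed=0.15, until_force=None): straight line of the TCP; ori=None keeps the orientation; feed is the mean speed in m/s. With until_force (N) it stops when the force on the tool has changed by that much, and returns True; else False.
- bot.set_joints(angles): joint-space move.
- bot.move_gripper(opening, effort=None): finger opening in m; effort is the grip in N (None keeps the last); returns when the fingers have stopped.
- bot.wait(seconds).
- planner.inverse_kinematics(position, orientation): joint angles nearest the present ones, or None.
- telemetry.observe(): the state.
- imaging.read_camera(name): name is "scene" or "top" or "wrist"; returns the picture (400x640x3 uint8, red, green, blue); there is no depth.
- imaging.camera_model(name): a dict with "K" (3x3 intrinsics, pixels), "rvec" (rotation vector, rad) and "tvec" (3), from world to camera coordinates, as OpenCV has them. Camera axes: x right, y down, z forward; pixel columns grow to the right and rows downward; lengths in m; the calibration is good to about 2 mm. A picture is of the moment at which its call begins: read the wrist's pose just before it. camera_model takes no time and is no camera call; for the wrist camera it gives the pose at the moment of the call.
A pose or a line that the arm cannot do raises bot.IKError and nothing moves.
- order.job_done(): hands the job in; it is judged then, once.
Trained networks look in the newest picture that a camera, given by its name, has taken for a name from the list of things; names that differ only in an ending like _2 or _b are one class to them, and where a whole thing is asked for, a point or a joint stands for the part that bears it (a point fixed in the world has none). Each returns a list of dicts, best first, with "p" (0 to 1); they miss things now and then, are a little off and sometimes report something else, mostly with a low value. They report only what shows in the picture. A call takes as long as a camera call. They do not tell look-alikes from the thing itself.
- imaging.find_in(name, camera): "pixel" ([row, column] in pixels, amid what is visible of it).
- imaging.landmark_of(name, camera): "pixel" ([row, column] in pixels: a listed point, or the origin of a listed thing).
The state is a dict: "clock": time; "qpos": joint angles; "qvel": joint speeds; "joint_torque": joint torques, N m; "ee_pos": TCP position; "eef_rot": TCP orientation; "wrist_force": force on the tool from outside, world axes, zero at the start; "ft_torque": the same for the moment, N m; "finger_gap": finger opening in m; "gripper_force": force on a finger pad.
Only numpy, scipy, OpenCV 4.12 (cv2) and the standard library are available. Lean on these libraries where they do the work, as an engineer would, in place of code of your own. Each camera call takes 0.05 s, during which the arm holds its last target. There are 200 camera calls.

## Working session

There is one attempt and no reset: what is moved stays moved. The work goes in short steps, each a Python script; the robot and the scene stay as the last script left them, time stands still between calls to the robot, and variables do not carry over. Pictures are saved under pics/ and viewed, at most 10 in all, crops included, and the job is handed in when it is done.

```bash
mkdir -p pics; ls; python3 - <<'E'
from workcell import bot, planner, telemetry, imaging, order
import cv2
for c in ("scene","top"):
    im=imaging.read_camera(c); cv2.imwrite(f"pics/{c}0.png",im[:,:,::-1])
    for n in ("clamp","strip","strip_near_end","strip_far_end","t_bar","stop_face","foot","column"):
        for f in ("landmark_of",):
            r=getattr(imaging,f)(n,c); print(c,n,[([round(float(v)) for v in d["pixel"]],round(d["p"],2)) for d in r[:4]])
s=telemetry.observe(); print(s["clock"],s["wrist_force"],s["ft_torque"])
E
```

```text
pics
scene clamp [([254, 337], 0.59)]
scene strip [([232, 325], 0.88), ([186, 345], 0.82), ([239, 275], 0.79), ([186, 280], 0.51)]
scene strip_near_end [([246, 298], 0.82), ([166, 339], 0.7), ([259, 352], 0.7), ([208, 312], 0.69)]
scene strip_far_end [([254, 344], 0.72), ([238, 256], 0.66), ([196, 282], 0.64), ([203, 348], 0.58)]
scene t_bar [([306, 241], 0.63), ([224, 343], 0.49)]
scene stop_face [([258, 349], 0.62)]
scene foot []
scene column [([261, 346], 0.77)]
top clamp [([164, 317], 0.81)]
top strip [([184, 320], 0.75), ([227, 276], 0.63), ([196, 369], 0.61), ([258, 344], 0.54)]
top strip_near_end [([184, 354], 0.88), ([208, 334], 0.7), ([276, 345], 0.59), ([248, 269], 0.56)]
top strip_far_end [([155, 314], 0.96), ([203, 289], 0.84), ([207, 385], 0.73), ([236, 346], 0.73)]
top t_bar [([150, 318], 0.61)]
top stop_face [([150, 317], 0.65)]
top foot []
top column [([150, 316], 0.64)]
0.9 [ 0.19113385 -0.17600401 -0.23127311] [ 0.03501489 -0.05981473 -0.01648535]
```

View pics/scene0.png

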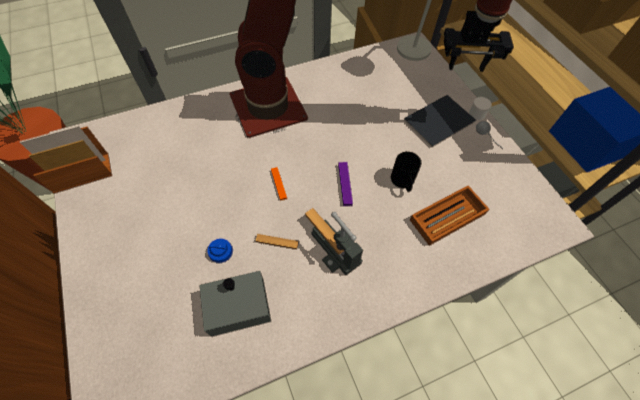

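View pics/top0.png

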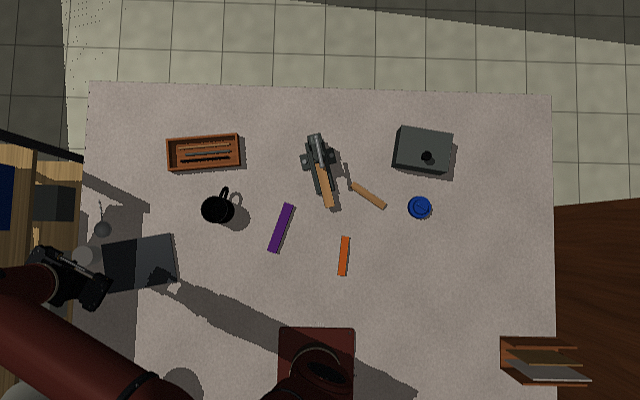

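Candidates in the top view (row, col): strip in the clamp (187,324), small wooden piece (196,369), purple (228,281), orange (257,344). By the description it is the larger wooden one, in the clamp. Next I localise it and take a close wrist view.

```bash
cat > h.py <<'E'
from workcell import bot, planner, telemetry, imaging, order
import cv2, numpy as np
from scipy.spatial.transform import Rotation as R
def cam(c):
    m=imaging.camera_model(c); return np.array(m["K"]),cv2.Rodrigues(np.array(m["rvec"],float))[0],np.array(m["tvec"],float).ravel()
def ray(m,px):
    K,Rm,t=m; d=Rm.T@np.linalg.inv(K)@[px[1],px[0],1]; return -Rm.T@t,d/np.linalg.norm(d)
def onz(m,px,z):
    o,d=ray(m,px); return o+d*(z-o[2])/d[2]
def tri(obs):
    A=0;b=0
    for m,px in obs:
        o,d=ray(m,px); P=np.eye(3)-np.outer(d,d); A=A+P; b=b+P@o
    return np.linalg.solve(A,b)
def proj(m,p):
    K,Rm,t=m; q=K@(Rm@np.asarray(p)+t); return q[1::-1]/q[2]
def down(yaw): # tool z down, tool y (closing) at world angle yaw
    c,s=np.cos(yaw),np.sin(yaw); y=np.array([c,s,0]); z=np.array([0,0,-1.]); return np.column_stack([np.cross(y,z),y,z])
E
python3 - <<'E'
from h import *
np.set_printoptions(precision=4,suppress=True)
t=cam("top");s=cam("scene");w=cam("wrist")
print("near",onz(t,(207,331),.048),onz(s,(211,312),.048),"col top",onz(t,(136,315),.12))
print("tbar top",onz(t,(150,318),.18),onz(s,(224,343),.18),"stop",onz(t,(150,317),.03))
print("clamp",onz(t,(164,317),0),onz(s,(254,337),0))
for n,px in dict(mug=(207,217),timer=(207,419),small=(196,369),box=(148,423),tray=(153,205)).items(): print(n,onz(t,px,.03))
o=telemetry.observe(); Rt=np.array(o["eef_rot"]);print(Rt, "cam in tool:",Rt.T@(-w[1].T@w[2]-o["ee_pos"]), "axis",Rt.T@w[1].T[:,2], Rt.T@w[1].T[:,0])
E
```

```text
near [ 0.4834 -0.0348  0.048 ] [ 0.4925 -0.024   0.048 ] col top [0.6846 0.019  0.12  ]
tbar top [0.6318 0.0093 0.18  ] [0.6241 0.0085 0.18  ] stop [0.6614 0.0123 0.03  ]
clamp [0.6222 0.0112 0.    ] [ 0.629  -0.0004  0.    ]
mug [0.4756 0.3149 0.03  ]
timer [ 0.4913 -0.3085  0.03  ]
small [ 0.5216 -0.1526  0.03  ]
box [ 0.6771 -0.3201  0.03  ]
tray [0.6423 0.3594 0.03  ]
[[-0.8952  0.4456 -0.    ]
 [ 0.4456  0.8952  0.    ]
 [ 0.      0.     -1.    ]] cam in tool: [ 0.0654  0.0001 -0.0919] axis [-0.243  -0.0004  0.97  ] [-0.0006  1.      0.0003]
```

```bash
python3 - <<'E'
from h import *
np.set_printoptions(precision=4,suppress=True)
for p in ([.53,-.02,.40],):
    bot.move_pose(p,down(np.pi/2+.26)); 
m=cam("wrist"); im=imaging.read_camera("wrist"); cv2.imwrite("pics/w1.png",im[:,:,::-1])
for n in ("strip_near_end","strip_far_end","t_bar","stop_face","foot","clamp","strip"):
    for d in imaging.landmark_of(n,"wrist")[:3]: print(n,np.round(d["pixel"]),round(d["p"],2), onz(m,d["pixel"],dict(t_bar=.18,clamp=0.,strip=.03,strip_near_end=.039,strip_far_end=.039,stop_face=.03,foot=.05)[n]))
o=telemetry.observe();print(o["clock"],o["qpos"],o["ee_pos"])
E
```

```text
strip_near_end [141. 317.] 0.85 [ 0.4849 -0.0379  0.039 ]
strip_near_end [ 85. 450.] 0.72 [0.353  0.1339 0.039 ]
strip_near_end [173. 273.] 0.7 [ 0.5515 -0.095   0.039 ]
strip_far_end [165. 392.] 0.96 [0.4897 0.0885 0.039 ]
strip_far_end [121. 220.] 0.94 [ 0.4943 -0.1911  0.039 ]
strip_far_end [237. 318.] 0.76 [0.6397 0.0046 0.039 ]
t_bar [144. 320.] 0.67 [ 0.4817 -0.034   0.18  ]
t_bar [271. 322.] 0.52 [0.6278 0.0083 0.18  ]
foot [234. 320.] 0.53 [0.6294 0.0048 0.05  ]
clamp [224. 322.] 0.83 [0.6278 0.0085 0.    ]
clamp [235. 319.] 0.37 [0.651  0.0091 0.    ]
strip [ 41. 315.] 0.95 [ 0.3448 -0.0775  0.03  ]
strip [191. 323.] 0.63 [ 0.5618 -0.0079  0.03  ]
strip [148. 248.] 0.56 [ 0.5248 -0.1433  0.03  ]
3.6417 [-0.6631  0.0372  0.6443  1.6051 -0.0223  1.5068  1.8133] [ 0.53   -0.0198  0.4   ]
```

View pics/w1.png

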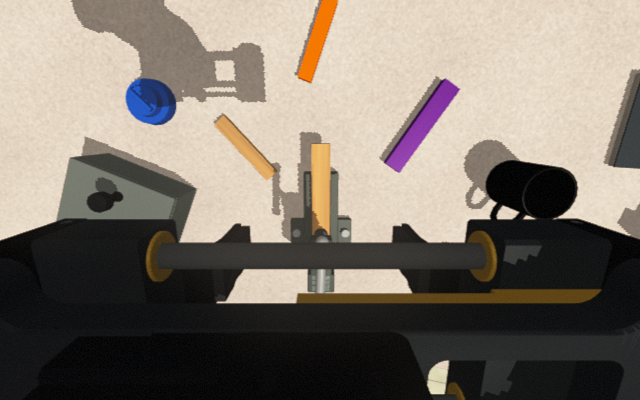

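The wrist view shows the clamp strip (140–235, 320), the small wooden piece (147,245), orange (40,318), purple (125,420). The clamp strip is clearly larger than the other wooden one, so it's the target. The handle is hidden, so I shift forward.

```bash
python3 - <<'E'
from h import *
np.set_printoptions(precision=4,suppress=True)
u=np.array([np.cos(.26),np.sin(.26),0])
bot.move_l(np.array([.53,-.02,.40])+.095*u,feed=.2)
m=cam("wrist"); im=imaging.read_camera("wrist"); 
for n in ("strip_near_end","strip_far_end","t_bar","stop_face","foot","clamp","strip"):
    for d in imaging.landmark_of(n,"wrist")[:3]: print(n,np.round(d["pixel"]),round(d["p"],2), onz(m,d["pixel"],dict(t_bar=.18,clamp=0.,strip=.03,strip_near_end=.039,strip_far_end=.039,stop_face=.03,foot=.05)[n]))
cv2.imwrite("pics/w2.png",cv2.resize(im[0:230,220:420],None,fx=2.6,fy=2.6,interpolation=cv2.INTER_CUBIC)[:,:,::-1])
o=telemetry.observe();print(o["clock"],o["ee_pos"],proj(m,[.628,.008,.18]))
E
```

```text
strip_near_end [118. 272.] 0.81 [ 0.5597 -0.0913  0.039 ]
strip_near_end [ 79. 320.] 0.67 [ 0.4859 -0.0348  0.039 ]
strip_near_end [ 18. 457.] 0.59 [0.3583 0.1342 0.039 ]
strip_far_end [111. 397.] 0.78 [0.5004 0.0913 0.039 ]
strip_far_end [ 58. 214.] 0.57 [ 0.4977 -0.1931  0.039 ]
strip_far_end [ 14. 304.] 0.55 [ 0.4084 -0.0784  0.039 ]
t_bar [195. 326.] 0.97 [0.6259 0.0099 0.18  ]
t_bar [134. 322.] 0.49 [ 0.5612 -0.011   0.18  ]
stop_face [199. 322.] 0.7 [0.6664 0.0166 0.03  ]
strip [134. 324.] 0.97 [ 0.5618 -0.007   0.03  ]
strip [ 92. 248.] 0.97 [ 0.5313 -0.1376  0.03  ]
strip [ 67. 423.] 0.68 [0.4288 0.1123 0.03  ]
4.6667 [0.6215 0.0043 0.4004] [196.5454 323.6062]
```

View pics/w2.png

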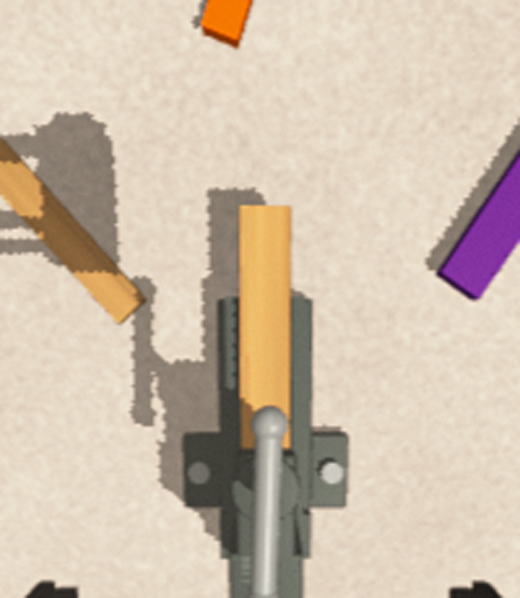

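The close crop confirms it: the strip lies in the clamp channel, near end at crop (206,265), the T-bar runs along the channel with its near ball at (420,268), and the ears' bolts are at (472,199) and (472,331). Now exact geometry, then the push.

```bash
python3 - <<'E'
from h import *
np.set_printoptions(precision=4,suppress=True)
m=cam("wrist"); P=lambda r,c,z: onz(m,(r/2.6-.3,c/2.6+220-.3),z)
a,b=P(206,265.5,.048),P(435,266,.048); d=b-a; print("strip",a,b,"yaw",np.arctan2(d[1],d[0]))
for z in (.01,.015): b1,b2=P(472,199,z),P(472,331,z); d=b1-b2; print("bolts",(b1+b2)/2,"yaw",np.arctan2(d[1],d[0])+np.pi/2)
print("bed near end mid",P(298,265.5,.038))
c,e=P(421,268,.18),P(590,264.5,.18); d=e-c; print("ball",c,e,"baryaw",np.arctan2(d[1],d[0]), np.linalg.norm(P(421,252,.18)-P(421,284,.18)))
t=cam("top"); 
im=imaging.read_camera("top"); print(imaging.landmark_of("t_bar","top")[:2])
cv2.imwrite("pics/t2.png",cv2.resize(im[110:230,260:400],None,fx=5,fy=5,interpolation=cv2.INTER_CUBIC)[:,:,::-1])
E
```

```text
strip [ 0.4873 -0.0303  0.048 ] [0.6126 0.0033 0.048 ] yaw 0.2623923382254819
bolts [0.6413 0.0104 0.01  ] yaw 0.25938679126497854
bolts [0.6405 0.0102 0.015 ] yaw 0.2593867912649783
bed near end mid [ 0.535  -0.0176  0.038 ]
ball [ 0.5904 -0.0021  0.18  ] [0.6643 0.0159 0.18  ] baryaw 0.2400924579515958 0.013630542055818304
[]
```

View pics/t2.png

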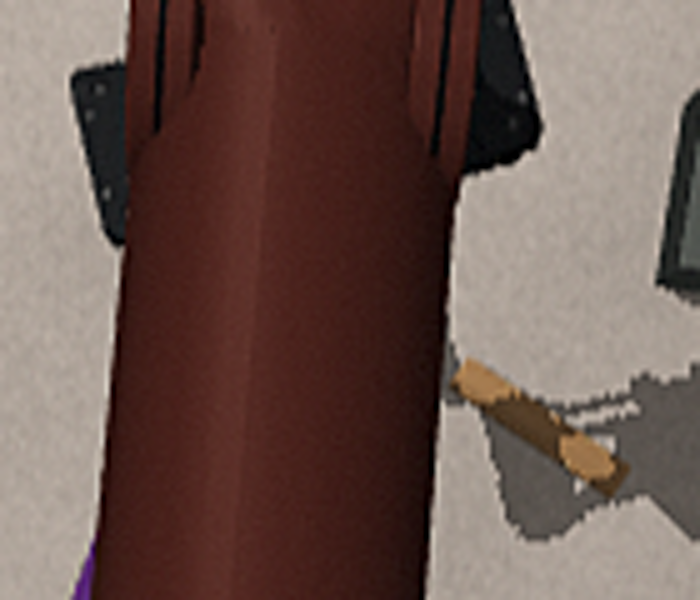

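The arm hides the clamp in the top view, so that picture added nothing. The wrist data agree: screw axis ≈ (0.630, 0.008), channel yaw 0.26, and the strip about 23 mm short.

```bash
cat >> h.py <<'E'
YAW=.26; u=np.array([np.cos(YAW),np.sin(YAW),0]); S=np.array([.630,.0082,0])
def at(x,z): return S+u*x+np.array([0,0,z])
E
python3 - <<'E'
from h import *
np.set_printoptions(precision=4,suppress=True)
bot.move_gripper(0.0,20)
bot.move_pose(at(-.180,.25),down(np.pi/2+YAW))
bot.move_l(at(-.180,.105),feed=.12); bot.wait(.2)
def st(l):
    o=telemetry.observe(); print(l,round(o["clock"],2),"x",round(u@(np.array(o["ee_pos"])-S),4),"F",np.array(o["wrist_force"]))
st("start")
for x in (-.150,-.140,-.128):
    print(bot.move_l(at(x,.105),feed=.025,until_force=5)); bot.wait(.1); st(x)
    
E
```

```text
start 8.76 x -0.1797 F [0.4557 1.1251 0.386 ]
False
-0.15 10.21 x -0.15 F [0.0419 0.6199 0.1458]
False
-0.14 10.86 x -0.14 F [0.2882 0.3019 0.9354]
True
-0.128 11.26 x -0.1371 F [ 0.2095 -0.4238 -0.8734]
```

```bash
python3 - <<'E'
from h import *
np.set_printoptions(precision=4,suppress=True)
def st(l):
    o=telemetry.observe(); print(l,round(o["clock"],2),"x",round(u@(np.array(o["ee_pos"])-S),4),"Fu",u@np.array(o["wrist_force"]))
for x in (-.1365,-.136,-.1355,-.135,-.1345,-.134):
    r=bot.move_l(at(x,.105),feed=.01,until_force=4); bot.wait(.1); st((x,r))
    if r: break
im=imaging.read_camera("wrist"); cv2.imwrite("pics/w3.png",im[:,:,::-1])
E
```

```text
(-0.1365, False) 11.61 x -0.1367 Fu -2.2578942820140635
(-0.136, False) 11.96 x -0.1366 Fu -6.218648491046199
(-0.1355, False) 12.31 x -0.1365 Fu -7.656836024509656
(-0.135, False) 12.66 x -0.1364 Fu -8.435633203282704
(-0.1345, False) 13.01 x -0.1363 Fu -9.335896499664253
(-0.134, False) 13.36 x -0.1363 Fu -11.58101898419131
```

View pics/w3.png

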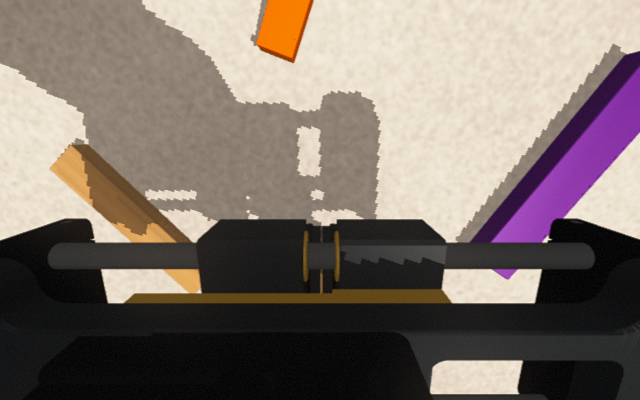

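Home is confirmed: the finger stops dead at x = -0.1363 and force climbs to about 11 N with no further travel. Next I back off and crank the handle with the fingers straddling the near half of the bar.

```bash
cat >> h.py <<'E'
S2=np.array([.6283,.0078,0]); r=.022; LEAD=.003; DY=-.1
def hp(phi,z,lead=LEAD):
    a=YAW+np.pi+phi; e=np.array([np.cos(a),np.sin(a),0]); t=np.array([np.sin(a),-np.cos(a),0]) # cw tangent
    return S2+r*e+lead*t+np.array([0,0,z]), down(YAW+np.pi/2+phi+DY), e, t
def meas(phi,F0,M0,z):
    Fs=[];Ms=[]
    for _ in range(4):
        o=telemetry.observe(); Fs.append(o["wrist_force"]);Ms.append(o["ft_torque"]); bot.wait(.02)
    F=np.mean(Fs,0)-F0; M=np.mean(Ms,0)-M0; _,_,e,t=hp(phi,z); p=np.array(o["ee_pos"])-S2
    print(f"{o['clock']:.2f} phi {phi:.2f} Ft {-F@t:.2f} Fr {-F@e:.2f} Fz {F[2]:.2f} Mz {M[2]:.3f} pxF {np.cross(p,F)[2]:.3f} T {np.cross(p,F)[2]+M[2]:.3f} err {np.linalg.norm((p+S2-hp(phi,z)[0])[:2])*1e3:.1f} j7 {o['qpos'][6]:.2f}")
    return F,M,-F@t
E
python3 - <<'E'
from h import *
np.set_printoptions(precision=4,suppress=True)
bot.move_l(at(-.165,.105),feed=.1); bot.move_l(at(-.165,.30),feed=.2)
bot.move_gripper(.032)
p,o,_,_=hp(0,.30,0); bot.move_pose(p,o)
bot.move_l(hp(0,.24,0)[0],feed=.1,until_force=6); bot.wait(.2)
ob=telemetry.observe(); print(ob["ee_pos"],ob["qpos"],ob["wrist_force"],ob["ft_torque"],ob["clock"])
np.save("F0.npy",[ob["wrist_force"],ob["ft_torque"]])
bot.move_gripper(.020,5)
meas(0,*np.load("F0.npy"),.24); print(telemetry.observe()["finger_gap"])
im=imaging.read_camera("scene"); cv2.imwrite("pics/s3.png",cv2.resize(im[150:290,260:420],None,fx=4,fy=4,interpolation=cv2.INTER_CUBIC)[:,:,::-1])
E
```

```text
[0.6074 0.0021 0.2407] [-0.726   0.352   0.8148  1.6746 -0.2697  1.2308  1.8798] [0.0276 0.5078 0.0218] [-0.0058  0.0111  0.0136] 17.4
18.01 phi 0.00 Ft 0.75 Fr 0.33 Fz -0.11 Mz -0.032 pxF 0.017 T -0.015 err 3.0 j7 1.88
0.020275965204124197
```

View pics/s3.png

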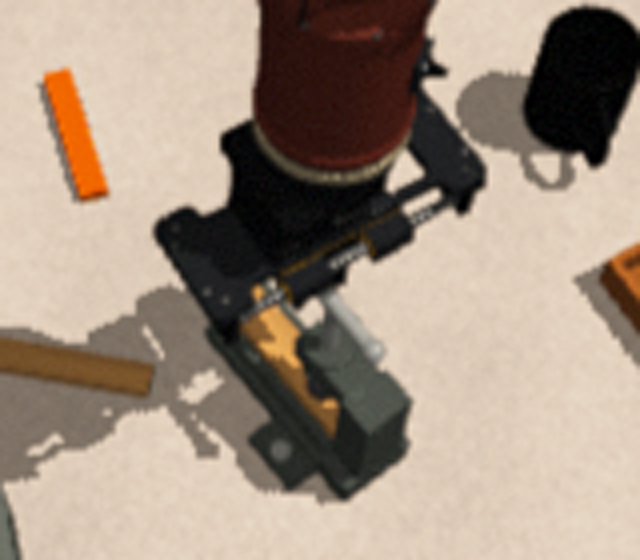

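The fingers straddle the near half of the bar (crop about (300,310)). Now turn clockwise, starting in the free range.

```bash
python3 - <<'E'
from h import *
F0,M0=np.load("F0.npy")
for k in range(1,6):
    phi=-.2*k; z=.24-.003*.2*k
    p,o,_,_=hp(phi,z); bot.move_l(p,o,feed=.02); bot.wait(.06)
    F,M,Ft=meas(phi,F0,M0,z)
    if Ft>30 or abs(F[2])>15: break
E
```

```text
18.70 phi -0.20 Ft 8.35 Fr 2.81 Fz -0.85 Mz 0.065 pxF 0.180 T 0.245 err 2.8 j7 1.68
19.20 phi -0.40 Ft 9.28 Fr 2.76 Fz -0.30 Mz 0.070 pxF 0.197 T 0.267 err 3.0 j7 1.49
19.70 phi -0.60 Ft 8.84 Fr 2.47 Fz 1.02 Mz 0.089 pxF 0.186 T 0.274 err 3.2 j7 1.31
20.20 phi -0.80 Ft 9.18 Fr 2.39 Fz 2.77 Mz 0.055 pxF 0.191 T 0.246 err 3.2 j7 1.12
20.70 phi -1.00 Ft 9.91 Fr 2.20 Fz 3.91 Mz 0.094 pxF 0.204 T 0.298 err 3.1 j7 0.94
```

```bash
cat >> h.py <<'E'
def run(phis,stop):
    F0,M0=np.load("F0.npy"); L=[]
    for phi in phis:
        z=.24+.003*phi; p,o,e,t=hp(phi,z); bot.move_l(p,o,feed=.01)
        fs=[];ms=[]
        for _ in range(4):
            ob=telemetry.observe(); fs.append(ob["wrist_force"]); ms.append(ob["ft_torque"]); bot.wait(.02)
        F=np.mean(fs,0)-F0; M=np.mean(ms,0)-M0; q=np.array(ob["ee_pos"])
        act=phi+((p-q)@t)/np.hypot(r,LEAD)   # actual tool polar angle
        T=np.cross(q-S2,F)[2]+M[2]; L.append([phi,act,-F@t,-F@e,F[2],M[2],T])
        print(f"{ob['clock']:.2f} phi {phi:.2f} act {act:.3f} Ft {L[-1][2]:.2f} Fr {L[-1][3]:.2f} Fz {F[2]:.2f} Mz {M[2]:.3f} T {T:.3f} j7 {ob['qpos'][6]:.2f}")
        if len(L)>1 and min(L[-1][2],L[-2][2])>stop or abs(F[2])>20: break
    with open("log.txt","a") as f: np.savetxt(f,L)
E
python3 - <<'E'
from h import *
run(np.arange(-1.1,-3.05,-.1),12.5)
E
```

```text
21.14 phi -1.10 act -0.980 Ft 9.92 Fr 1.76 Fz 4.65 Mz 0.073 T 0.277 j7 0.85
21.58 phi -1.20 act -1.083 Ft 11.02 Fr 1.52 Fz 5.37 Mz 0.103 T 0.329 j7 0.77
22.02 phi -1.30 act -1.192 Ft 10.28 Fr 1.64 Fz 6.08 Mz 0.096 T 0.307 j7 0.68
22.47 phi -1.40 act -1.301 Ft 10.52 Fr 1.39 Fz 6.57 Mz 0.073 T 0.289 j7 0.59
22.91 phi -1.50 act -1.409 Ft 10.61 Fr 1.59 Fz 6.45 Mz 0.065 T 0.284 j7 0.50
23.35 phi -1.60 act -1.516 Ft 10.57 Fr 1.83 Fz 7.11 Mz 0.086 T 0.304 j7 0.42
23.79 phi -1.70 act -1.622 Ft 10.34 Fr 1.86 Fz 6.84 Mz 0.090 T 0.305 j7 0.33
24.23 phi -1.80 act -1.727 Ft 10.39 Fr 2.09 Fz 7.51 Mz 0.114 T 0.331 j7 0.25
24.68 phi -1.90 act -1.832 Ft 9.74 Fr 2.33 Fz 7.49 Mz 0.088 T 0.293 j7 0.16
25.12 phi -2.00 act -1.936 Ft 9.94 Fr 2.42 Fz 7.14 Mz 0.103 T 0.312 j7 0.08
25.56 phi -2.10 act -2.038 Ft 9.50 Fr 2.39 Fz 7.14 Mz 0.117 T 0.319 j7 -0.01
26.00 phi -2.20 act -2.133 Ft 10.10 Fr 2.82 Fz 7.69 Mz 0.092 T 0.307 j7 -0.09
26.44 phi -2.30 act -2.229 Ft 10.60 Fr 3.88 Fz 7.13 Mz 0.123 T 0.347 j7 -0.18
26.88 phi -2.40 act -2.329 Ft 9.66 Fr 5.01 Fz 8.16 Mz 0.137 T 0.336 j7 -0.26
27.32 phi -2.50 act -2.431 Ft 10.56 Fr 6.28 Fz 9.08 Mz 0.159 T 0.374 j7 -0.35
27.77 phi -2.60 act -2.523 Ft 10.27 Fr 6.93 Fz 8.35 Mz 0.195 T 0.404 j7 -0.44
28.21 phi -2.70 act -2.621 Ft 10.12 Fr 8.41 Fz 9.20 Mz 0.211 T 0.413 j7 -0.53
28.65 phi -2.80 act -2.718 Ft 10.73 Fr 9.28 Fz 9.93 Mz 0.238 T 0.452 j7 -0.62
29.09 phi -2.90 act -2.810 Ft 10.82 Fr 10.60 Fz 10.19 Mz 0.253 T 0.469 j7 -0.71
29.53 phi -3.00 act -2.899 Ft 10.72 Fr 11.15 Fz 10.09 Mz 0.249 T 0.464 j7 -0.80
```

Since phi ≈ -2.3, torque and radial force have both been rising. The radial part points to orbit misalignment, so I'll lift off and re-measure the bar.

```bash
python3 - <<'E'
from h import *
np.set_printoptions(precision=4,suppress=True)
p,o,e,t=hp(-3.0,.231); 
bot.move_l(p-.003*t-.003*e,feed=.03)   # unload
bot.move_gripper(.032)
q=p-.003*t; bot.move_l([q[0],q[1],.29],feed=.12)
v=at(-.05,.38); bot.move_l(v,feed=.25); bot.wait(.1)
m=cam("wrist"); im=imaging.read_camera("wrist"); np.savez("w4.npz",K=m[0],R=m[1],t=m[2],im=im)
for d in imaging.landmark_of("t_bar","wrist")[:3]: print(np.round(d["pixel"],1),d["p"],onz(m,d["pixel"],.171))
px=proj(m,[*S2[:2],.171]); print(px,telemetry.observe()["clock"])
r0,c0=[int(max(0,px[0]-90)),int(px[1]-100)]; print(r0,c0)
cv2.imwrite("pics/w4.png",cv2.resize(im[r0:r0+150,c0:c0+200],None,fx=4,fy=4,interpolation=cv2.INTER_CUBIC)[:,:,::-1])
E
```

```text
[145.8 325.7] 0.7 [0.6314 0.0066 0.171 ]
[148.285  323.6982] 31.8
58 223
```

View pics/w4.png

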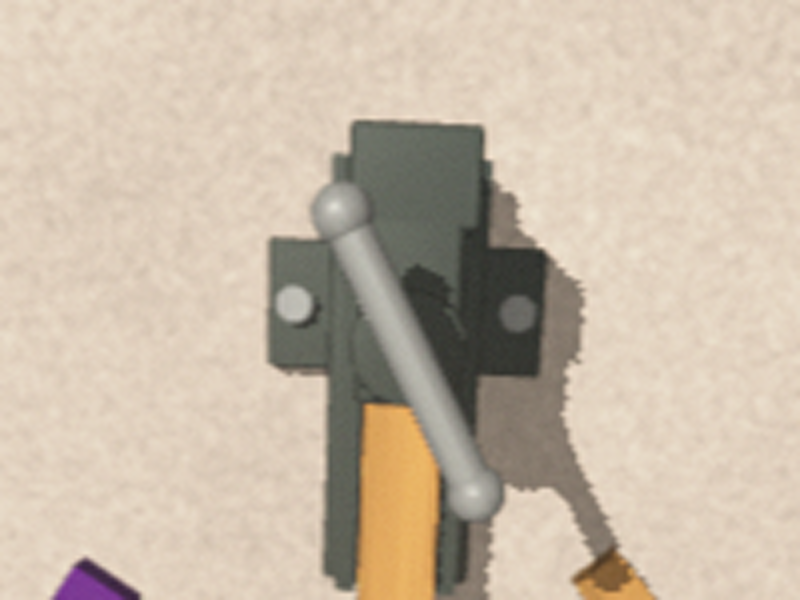

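```bash
python3 - <<'E'
from h import *
np.set_printoptions(precision=4,suppress=True)
d=np.load("w4.npz"); m=(d["K"],d["R"],d["t"]); P=lambda r,c,z: onz(m,(58+r/4-.4,223+c/4-.4),z)
a,b=P(210,342,.172),P(493,474,.172); v=a-b; print("drv",a,"other",b,"mid",(a+b)/2,"len",np.linalg.norm(v),"yaw",np.arctan2(v[1],v[0]), "rot", np.arctan2(v[1],v[0])-YAW-np.pi)
print("strip yaw", P(590,362,.045)-P(420,362,.045))
L=np.loadtxt("log.txt"); 
# T about corrected axis: extra = (S2-S3)xF
S3=(a+b)/2; D=(S2-S3); D[2]=0
for x in L[::2]:
    phi=x[0]; _,_,e,t=hp(phi,.2); F=-(x[2]*t+x[3]*e); q=None
    print(round(phi,2), round(x[6]+np.cross(D,F)[2],3), end=" | ")
E
```

```text
drv [0.66   0.0343 0.172 ] other [ 0.601  -0.0204  0.172 ] mid [0.6305 0.007  0.172 ] len 0.08038274462956894 yaw 0.7481436301570772 rot -2.653449023432716
strip yaw [-0.0635 -0.0193  0.    ]
-1.1 0.299 | -1.3 0.328 | -1.5 0.303 | -1.7 0.32 | -1.9 0.304 | -2.1 0.327 | -2.3 0.353 | -2.5 0.38 | -2.7 0.419 | -2.9 0.472 |
```

Driven ball at crop (210,342), other at (493,474): true axis (0.6305, 0.007), bar turned about 2.65 rad. With the corrected axis, torque is ~0.32 in the free range and ~0.47 now, so it is already stiffening. I'll re-engage on the right centre and check in fine steps.

```bash
cat >> h.py <<'E'
S2=np.array([.6305,.0070,0]); r=.020
E
python3 - <<'E'
from h import *
np.set_printoptions(precision=4,suppress=True)
ph=-2.65
p,o,_,_=hp(ph,.30,0); bot.move_pose(p,o)
z=.24+.003*ph
bot.move_l(hp(ph,z,0)[0],feed=.1,until_force=6); bot.wait(.2)
ob=telemetry.observe(); print(ob["ee_pos"],ob["wrist_force"],ob["ft_torque"],ob["clock"])
np.save("F0.npy",[ob["wrist_force"],ob["ft_torque"]])
bot.move_gripper(.020,5)
run(ph-np.arange(0,.31,.05),14.5)
E
```

```text
[0.6454 0.0206 0.2327] [-0.7156 -0.3526  0.444 ] [-0.127   0.1347 -0.0147] 33.3333
34.39 phi -2.65 act -2.640 Ft 2.01 Fr -1.23 Fz 0.54 Mz 0.022 T 0.066 j7 -0.63
34.71 phi -2.70 act -2.649 Ft 5.97 Fr 0.85 Fz 2.51 Mz 0.066 T 0.184 j7 -0.67
35.02 phi -2.75 act -2.659 Ft 9.40 Fr 3.54 Fz 5.84 Mz 0.109 T 0.291 j7 -0.72
35.34 phi -2.80 act -2.700 Ft 10.20 Fr 4.95 Fz 5.74 Mz 0.172 T 0.367 j7 -0.76
35.66 phi -2.85 act -2.747 Ft 10.96 Fr 6.11 Fz 5.52 Mz 0.188 T 0.396 j7 -0.80
35.98 phi -2.90 act -2.801 Ft 11.15 Fr 8.26 Fz 6.90 Mz 0.242 T 0.445 j7 -0.84
36.29 phi -2.95 act -2.843 Ft 11.07 Fr 8.66 Fz 6.60 Mz 0.268 T 0.469 j7 -0.88
```

```bash
python3 - <<'E'
from h import *
run(np.array([-3.0,-3.05,-3.1]),50)
E
```

```text
36.61 phi -3.00 act -2.896 Ft 11.61 Fr 11.13 Fz 8.25 Mz 0.287 T 0.490 j7 -0.93
36.92 phi -3.05 act -2.941 Ft 11.57 Fr 11.70 Fz 8.43 Mz 0.318 T 0.520 j7 -0.97
37.24 phi -3.10 act -2.987 Ft 11.47 Fr 12.89 Fz 8.86 Mz 0.357 T 0.556 j7 -1.01
```

The slope is steeper than the screw can give, so I stop and check the bar's real angle with the camera.

```bash
python3 - <<'E'
from h import *
np.set_printoptions(precision=4,suppress=True)
p,o,e,t=hp(-3.1,.2307)
bot.move_l(p-.003*t-.003*e,feed=.03); 
bot.move_gripper(.032)
q=p-.003*t; bot.move_l([q[0],q[1],.29],feed=.15)
bot.move_l(at(-.05,.38),feed=.25); bot.wait(.1)
m=cam("wrist"); im=imaging.read_camera("wrist"); np.savez("w5.npz",K=m[0],R=m[1],t=m[2],im=im)
px=proj(m,[*S2[:2],.171]); r0,c0=[int(px[0]-75),int(px[1]-100)]; print(px,r0,c0,telemetry.observe()["clock"])
cv2.imwrite("pics/w5.png",cv2.resize(im[r0:r0+150,c0:c0+200],None,fx=4,fy=4,interpolation=cv2.INTER_CUBIC)[:,:,::-1])
E
```

```text
[146.2466 320.2247] 71 220 39.3
```

View pics/w5.png

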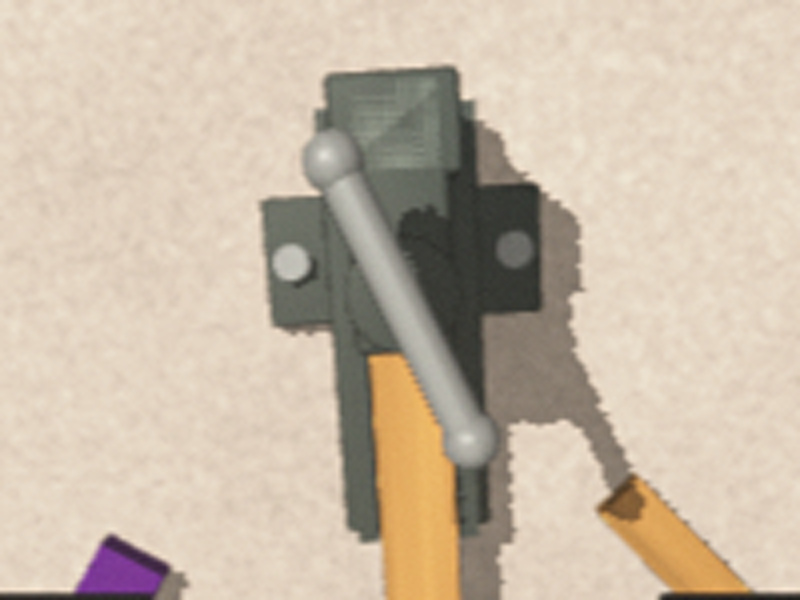

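```bash
python3 - <<'E'
from h import *
np.set_printoptions(precision=4,suppress=True)
d=np.load("w5.npz"); m=(d["K"],d["R"],d["t"]); P=lambda r,c,z: onz(m,(71+r/4-.4,220+c/4-.4),z)
a,b=P(157,331,.172),P(440,470,.172); v=a-b; print("mid",(a+b)/2,"len",np.linalg.norm(v),"rot", np.arctan2(v[1],v[0])-YAW-np.pi)
e=P(262,291,.012)-P(249,515,.012); print("ear yaw",np.arctan2(e[1],e[0])-np.pi/2)
d=np.load("w4.npz"); m=(d["K"],d["R"],d["t"]); P=lambda r,c,z: onz(m,(58+r/4-.4,223+c/4-.4),z)
e=P(304,296,.012)-P(313,517,.012); print("ear yaw w4",np.arctan2(e[1],e[0])-np.pi/2)
E
```

```text
mid [0.6305 0.007  0.172 ] len 0.08103397524009633 rot -2.736531390726114
ear yaw 0.2587157733745489
ear yaw w4 0.26273228296203244
```

Between the two looks the bar moved only 0.08 rad while torque reached about 0.55 N m, roughly 0.2 above free turning. That is inside the firm window, and stiffening began near 2.07 rad, which fits. Everything is released and clear, so I hand it in.

```bash
python3 - <<'E'
from h import *
print(order.job_done(), telemetry.observe()["clock"])
E
```

```text
the job is handed in; nothing more can be done
the job is handed in; nothing more can be done
```

The strip was pushed home against the column and clamped at an estimated 0.2 N m (±0.03) above free turning, inside the 0.12–0.24 window; the arm is clear of everything and the job was handed in at about 39 s, with no verdict returned.

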